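Park the lamp arm and turn its dimmer off

ROBOT

A 6-joint arm with a two-finger parallel gripper is mounted at the origin on the work surface. World frame = base frame: x ahead of the robot, y to its left, z up, the work surface at z = 0. Lengths are in m, angles in rad, forces in N, time in s.
With the tool pointing down it reaches from about 0.35 to 0.875 m from the base axis. Payload 15.5 kg.
Tool frame: the origin (TCP) lies midway between the tips of the shut fingers; the grasp point (between the pads) lies r.grasp_offset behind it (r.grasp_offset is the distance from the TCP to the grasp point, in m); z points along the fingers, y is the line along which they close (so a half turn about z gives the same grasp; the last joint's range is limited). The gripper opens to 85 mm and grips with 20 to 120 N. Pads are 22 mm wide; open, the fingers measure 114 mm over their backs; the gripper's body (76 mm by 85 mm) begins 54 mm behind the grasp point. The pads swing forward as they close: fully open they stand 13 mm farther back than shut.
Start: joints at [-1.417, 0.494, 1.345, -0, 1.302, -0.096], TCP at [0.154, -0.606, 0.231] pointing down, gripper open.
Joint ranges: [-2.91, 2.91], [-0.82, 2.16], [0.22, 2.67], [-1.22, 4.37], [0.12, 2.79], [-3.08, 3.08]. Speed limits (rad/s): [1.89, 1.89, 2.57, 3.01, 3.01, 3.01].

INTERFACE

Orientations are given as a unit quaternion [x, y, z, w].
In Python, from plant import r gives the robot as it stands. Calls block until the motion is done:
- r.reach(position, orientation): joint-space move of the TCP to a pose.
- r.move_straight(position, velocity=0.15, ori=None): straight line of the TCP; ori=None keeps the orientation; velocity is the mean speed in m/s.
- r.move_joints(angles): joint-space move.
- r.command_gripper(opening, f_grip=None): opening from 0.0 (shut) to 1.0 (fully open); f_grip is the grip in N (None keeps the last); returns when the fingers have stopped.
- r.hold(seconds).
- r.ik(position, orientation): joint angles nearest the present ones, or None.
- r.grab_frame(name): name is "side" or "top"; returns a dict with "pixels" (420x560x3 uint8, red, green, blue), "depth" (420x560 float32, m along the optical axis (not along the pixel's ray), 0 where there is no reading), "fx", "fy", "cx", "cy" (pixels), "world_from_camera" (4x4, takes a point from camera to world coordinates). Camera axes: x right, y down, z forward; pixel columns grow to the right and rows downward; lengths in m; the calibration is good to about 2 mm. A picture is of the moment at which its call begins.
A pose or a line that the arm cannot do raises r.PlanningError and nothing moves.
- r.close_job(): hands the job in; it is judged then, once.
Readings, each from a call of its own:
- r.current_t(): time.
- r.current_joint_pos(): joint angles.
- r.current_dq(): joint speeds.
- r.current_joint_torque(): joint torques, N m.
- r.current_eef_pos(): TCP position.
- r.current_tool_rot(): TCP orientation.
- r.current_force(): force on the tool from outside, world axes, zero at the start.
- r.current_moment(): the same for the moment, N m.
- r.current_gripper_width(): opening from 0.0 (shut) to 1.0 (fully open).
- r.current_gripper_force(): force on a finger pad.
Only numpy, scipy, OpenCV 4.12 (cv2) and the standard library are available. Lean on these libraries where they do the work, as an engineer would, in place of code of your own. Each camera call takes 0.05 s, during which the arm holds its last target. There are 200 camera calls.

TASK

The glazing lesson is over: lift the lamp's arm, swing it clear of the clay relief, and lower it gently (do not drop it) between the two prongs of the forked rest on the lamp's own post, so that it lies fully down in the fork. Also turn the dimmer knob fully anticlockwise (seen from above) to its end stop, which switches the lamp off; the arm and the knob may be done in either order. Leave the relief, glaze tub, pencil tin and brush where they are.

Things in the scene. Friction and masses are not known exactly. Their poses are not given: they have to be found in the camera images.
- lamp: The fixed part of a work lamp: dark round steel foot (124 mm across, 18 mm high) on the table with an upright aluminium post (24 mm thick). Origin: under the foot's centre, on the table, on the post's axis. Its x axis points level from the post towards the forked rest, z up.
- lamp_pivot (a point): The point on the post's axis, 200 mm above the table, where the lamp arm's level hinge (lift) crosses the upright hinge (swing). Axes as lamp.
- lamp_rest (a point): Middle of the fork, 150 mm from the post's axis, 200 mm above the table: the bar's axis passes through it when the arm is parked. The fork is held by a bracket of the post; its prongs are 26 mm apart (along y), 10 mm thick, 20 mm long in x and rise to 14 mm above this point. Axes as lamp.
- lamp_bar (a point): Point on the axis of the lamp's arm, 215 mm from the pivot, good to grip. The arm is a grey round bar 16 mm thick, 15 to 260 mm from the pivot; the fork meets it at 150 mm, the lamp head covers 260 to 340 mm. x: along the bar, outwards; z: up when level. Bar and head weigh about 0.4 kg; when let go the arm sinks to its level stop.
- lamp_head (a point): Centre of the underside of the flat round grey lamp head (80 mm across), 300 mm from the pivot and 46 mm below the bar's axis. Axes as lamp_bar.
- lamp_swing (a joint): Swing of the lamp arm about the post, rad: 0 = straight above the forked rest, grows anticlockwise seen from above; 1.7 to 2.15 at the start, over the work. Range -0.3 to 2.5. It stays where it is left.
- lamp_lift (a joint): Lift of the lamp arm, rad: 0 = level, its lower stop (at rest there it reads 0 to -0.03, the stop gives a little); grows as the bar rises, at most 0.6. The bar clears the prongs above about 0.16; laid on top of a prong it reads about 0.14.
- dimmer_grip (a point): Point on the axis of the dimmer knob at the height to grip, 87 mm above the table. The knob is black: a disc 60 mm across with an upright grip bar across it, 57 mm long (along x), 14 mm thick (along y) and about 30 mm tall, its top 7 mm above this point; a white mark on top shows the -x end. The axes turn with the knob, z up.
- dimmer (a joint): Turn of the dimmer knob, rad: 0 = end stop fully anticlockwise seen from above (off), grows clockwise to 4.0; 1.9 to 2.7 at the start.
- dimmer_box: Grey dimmer box fixed to the table, 110 x 110 x 50 mm, knob in the middle of its top. Origin: centre of its underside.
- board: Plywood ware board on the table, fixed, 200 x 200 x 12 mm, under the clay relief. Origin: centre of its underside.
- relief: Dark clay relief with glazed top, about 130 x 150 mm, 29 mm thick, lying on the ware board. To be left alone. Origin: centre of its underside.
- tub: White round glaze tub, 110 mm across, 75 mm high, standing on the table. To be left alone. Origin: centre of its underside.
- tin: Steel pencil tin, 90 x 200 x 45 mm. To be left alone. Origin: centre of its underside.
- brush: Brush with wooden handle, 180 mm long, about 20 mm thick, lying along its x. To be left alone. Origin: middle of its underside.
Not all that is in view belongs to the job. What is shaped like the dimmer_box but blue is not meant.

How it is judged:
By the outcome, as a careful person would: the job done as asked, in the order asked, and still so for the second after the job is handed in, with the robot touching nothing.
It also fails if it takes over 72 s, if anything falls off the work surface, if the arm or the gripper's body presses on something with over 40 N, if the wrist force passes 120 N, or if a joint passes its speed limit or range.

## Working session

There is one attempt and no reset: what is moved stays moved. The work goes in short steps, each a Python script; the robot and the scene stay as the last script left them, time stands still between calls to the robot, and variables do not carry over. Pictures are saved under pics/ and viewed, at most 10 in all, crops included, and the job is handed in when it is done.

```bash
mkdir -p pics; ls; cat > h.py <<'E'
import numpy as np, cv2
from plant import r
def cloud(f):
    d=f["depth"]; v,u=np.indices(d.shape)
    P=np.stack([(u-f["cx"])/f["fx"]*d,(v-f["cy"])/f["fy"]*d,d],-1)
    T=np.array(f["world_from_camera"]); W=P@T[:3,:3].T+T[:3,3]; W[d==0]=np.nan
    return W
def save(f,n): cv2.imwrite("pics/"+n,f["pixels"][:,:,::-1])
E
python3 - <<'E'
from h import *
for n in("top","side"):
    f=r.grab_frame(n); save(f,n+"1.png"); np.savez("/tmp/"+n,**f)
    print(n,np.round(f["world_from_camera"],3).tolist(),f["fx"],f["cx"],f["cy"])
print(r.grasp_offset,r.current_t(),r.current_tool_rot())
E
```

```text
pics
top [[0.023, -0.99, 0.136, 0.398], [-1.0, -0.021, 0.014, 0.008], [-0.011, -0.136, -0.991, 1.249], [0.0, 0.0, 0.0, 1.0]] 442.5385822983641 279.67826750986086 209.93991643235356
side [[-0.825, -0.417, 0.382, 0.048], [-0.566, 0.616, -0.548, 0.717], [-0.006, -0.668, -0.744, 1.097], [0.0, 0.0, 0.0, 1.0]] 424.0767336816295 274.7797151016087 211.91232860074803
0.0187 0.1 [ 9.92272362e-01  1.24077580e-01  8.00398742e-07 -5.59477601e-04]
```

View pics/top1.png

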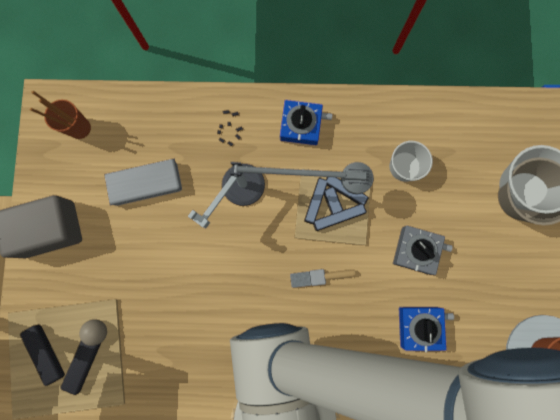

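View pics/side1.png

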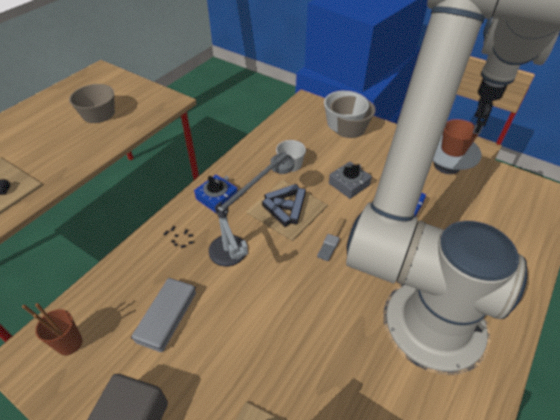

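The top view shows the lamp foot at about (244,185) and the post top at (236,168). The bar runs to the head at (357,178), over the relief at (337,203), and the fork is at (199,218). The grey dimmer is at (420,250), with blue decoys at (302,122) and (424,329). The side view agrees.

```bash
python3 - <<'E'
from h import *
C={}
for n in("top","side"):
    f=dict(np.load(f"/tmp/{n}.npz")); C[n]=cloud(f),f["pixels"]
for n,(W,p) in C.items():
    X,Y,Z=W[...,0],W[...,1],W[...,2]
    near=(X>.35)&(X<.75)&(Y>-.45)&(Y<.35)
    def rep(name,m):
        if m.sum()<4: print(n,name,m.sum());return
        q=W[m]; xy=q[:,:2].astype(np.float32)
        (cx,cy),rad=cv2.minEnclosingCircle(xy)
        v=cv2.fitLine(xy,cv2.DIST_HUBER,0,.001,.001).ravel()
        print(n,name,m.sum(),"mean",q.mean(0).round(4),"circ",np.round([cx,cy,rad],4),"line",v.round(4),"min",q.min(0).round(3),"max",q.max(0).round(3))
    lampreg=near&(X>.4)&(X<.72)&(Y<.3)&(Y>-.2)
    rep("z>.15",lampreg&(Z>.15))
    rep("bar",lampreg&(Z>.19)&(Z<.225)&(Y<.06)&(Y>-.08)&(X>.5))
    rep("head",lampreg&(Z>.15)&(Y<-.08)&(Y>-.2)&(X>.5))
    rep("fork",lampreg&(Z>.17)&(X<.55)&(Y>.1))
    rep("post",lampreg&(Z>.17)&(X>.55)&(Y>.06)&(Y<.2))
    rep("foot",lampreg&(Z>.012)&(Z<.024)&(Y>.03)&(Y<.2)&(p.max(-1)<90))
    dk=near&(X>.36)&(X<.62)&(Y<-.2)&(Y>-.42)
    hsv=cv2.cvtColor(p,cv2.COLOR_RGB2HSV)
    rep("box",dk&(Z>.045)&(Z<.055)&(hsv[...,1]<60))
    rep("knobdisc",dk&(Z>.056)&(Z<.075)&(X>.42))
    rep("knobbar",dk&(Z>.083)&(Z<.105)&(X>.42))
    rep("mark",dk&(Z>.08)&(Z<.105)&(p.min(-1)>130)&(X>.42))
W,p=C["top"]
cv2.imwrite("pics/c1.png",np.hstack([cv2.resize(p[205:295,370:470],(400,360),interpolation=2),cv2.resize(p[145:235,180:280],(400,360),interpolation=2)])[:,:,::-1])
E
```

```text
top z>.15 2142 mean [ 0.6143 -0.0073  0.1896] circ [0.5861 0.02   0.2284] line [ 0.1    -0.995   0.6139  0.0378] min [ 0.497 -0.2    0.15 ] max [0.673 0.239 0.218]
top bar 376 mean [ 0.6358 -0.01    0.2033] circ [ 0.6362 -0.0105  0.0698] line [ 0.0299  0.9996  0.6358 -0.01  ] min [ 0.627 -0.08   0.194] max [0.646 0.059 0.211]
top head 933 mean [ 0.6289 -0.1549  0.1857] circ [ 0.6315 -0.1415  0.0608] line [ 0.0408  0.9992  0.6289 -0.1549] min [ 0.593 -0.2    0.152] max [ 0.673 -0.081  0.207]
top fork 186 mean [0.5167 0.2164 0.2007] circ [0.5165 0.2165 0.0241] line [0.5538 0.8327 0.5167 0.2164] min [0.497 0.193 0.177] max [0.535 0.239 0.218]
top post 328 mean [0.6387 0.1123 0.2034] circ [0.6023 0.1249 0.0769] line [0.0898 0.996  0.641  0.1108] min [0.56  0.061 0.17 ] max [0.657 0.189 0.216]
top foot 846 mean [0.6273 0.124  0.0176] circ [0.6391 0.1314 0.06  ] line [ 0.4746 -0.8802  0.6273  0.124 ] min [0.579 0.072 0.012] max [0.698 0.19  0.024]
top box 972 mean [ 0.4621 -0.3526  0.0503] circ [ 0.4996 -0.298   0.1391] line [ 0.8844  0.4667  0.478  -0.3435] min [ 0.398 -0.419  0.045] max 
[... 1156 characters left out ...]
[0.658 0.178 0.218]
side foot 461 mean [0.6426 0.1534 0.0187] circ [0.6369 0.1351 0.0612] line [ 0.8819 -0.4714  0.6426  0.1534] min [0.58  0.074 0.012] max [0.696 0.196 0.024]
side box 324 mean [ 0.4559 -0.3357  0.0508] circ [ 0.5033 -0.2968  0.1376] line [ 0.8482  0.5297  0.4577 -0.3331] min [ 0.4   -0.417  0.045] max [ 0.607 -0.201  0.055]
side knobdisc 205 mean [ 0.4592 -0.3438  0.0624] circ [ 0.4608 -0.3556  0.0631] line [ 0.8834  0.4686  0.4606 -0.3392] min [ 0.421 -0.408  0.056] max [ 0.518 -0.303  0.075]
side knobbar 80 mean [ 0.463  -0.3535  0.0921] circ [ 0.4629 -0.354   0.0288] line [ 0.784   0.6208  0.4625 -0.3533] min [ 0.441 -0.377  0.083] max [ 0.485 -0.331  0.1  ]
side mark 0
```

View pics/c1.png

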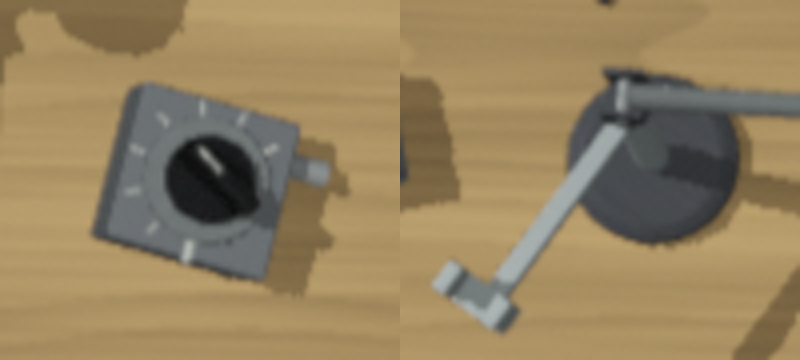

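The knob mark (crop 208,158) points to about +40° in the world frame, and the large tick (crop 190,250) to about 162°. That makes the turn about 2.1 rad anticlockwise. I'll do the knob first.

```bash
cat >> h.py <<'E'
from scipy.spatial.transform import Rotation as Ro
def down(a): # tool down, tool x at world yaw a
    return (Ro.from_euler("z",a)*Ro.from_euler("x",np.pi)).as_quat()
def st(s=""): print(s,"t",round(r.current_t(),2),"p",np.round(r.current_eef_pos(),4),"F",np.round(r.current_force(),1),"M",np.round(r.current_moment(),2),"w",round(r.current_gripper_width(),3),"q6",round(r.current_joint_pos()[5],3),flush=True)
E
python3 - <<'E'
from h import *
x,y,z=.4627,-.3538,.087-r.grasp_offset
o=down(.70)
r.reach([x,y,.17],o); st("above")
r.command_gripper(.6)
r.move_straight([x,y,z+.002],.1); st("down")
r.command_gripper(0,30); st("grip")
q=np.array(r.current_joint_pos()); q0=q[5]
m0=r.current_moment()[2]
while q0-q[5]<2.75:
    q[5]-=.25 if q0-q[5]<1.6 else .06
    r.move_joints(q); m=r.current_moment()[2]-m0
    print(round(q0-q[5],2),round(m,2),round(q0-r.current_joint_pos()[5],3),round(r.current_force()[2],1))
    if abs(m)>1.2 and q0-q[5]>1.7: break
st("end")
E
```

```text
above t 1.59 p [ 0.4623 -0.3548  0.1702] F [-1.  -0.4 -0.3] M [ 0.01  0.02 -0.03] w 0.998 q6 0.115
down t 3.17 p [ 0.463  -0.3541  0.0709] F [ 0.1  0.4 -0.5] M [0.01 0.04 0.03] w 0.599 q6 0.115
grip t 3.59 p [ 0.4639 -0.3552  0.0711] F [ 4.  -5.1  1.5] M [-0.86 -0.5   0.12] w 0.153 q6 0.115
0.25 -0.02 0.246 2.4
0.5 -0.14 0.496 6.8
0.75 -0.11 0.746 11.0
1.0 -0.09 0.996 12.7
1.25 -0.15 1.246 15.9
1.5 -0.08 1.496 16.4
1.75 -0.06 1.746 16.1
1.81 -0.11 1.806 15.0
1.87 -0.11 1.866 15.8
1.93 -0.11 1.926 15.9
1.99 -0.11 1.986 15.2
2.05 -0.14 2.046 15.5
2.11 -0.11 2.106 13.0
2.17 -0.18 2.166 12.0
2.23 -1.26 2.225 12.9
end t 8.1 p [ 0.4599 -0.3562  0.071 ] F [-35.3 -16.3  12.9] M [-2.61  5.86 -1.14] w 0.156 q6 -2.11
```

```bash
python3 - <<'E'
from h import *
r.command_gripper(.6); st("open")
p=np.array(r.current_eef_pos()); r.move_straight([p[0],p[1],.2],.2)
r.reach([.53,-.30,.36],down(1.53)); st()
f=r.grab_frame("top"); W=cloud(f); p=f["pixels"]
X,Y,Z=[W[...,i] for i in range(3)]
m=(abs(X-.4627)<.04)&(abs(Y+.3538)<.04)&(Z>.083)&(Z<.105)
v=cv2.fitLine(W[m][:,:2].astype(np.float32),cv2.DIST_HUBER,0,.001,.001).ravel();print(m.sum(),v,np.degrees(np.arctan2(v[1],v[0])))
cv2.imwrite("pics/c2.png",cv2.resize(p[190:310,340:500],(800,600),interpolation=2)[:,:,::-1])
E
```

```text
open t 8.55 p [ 0.4641 -0.3551  0.0711] F [ 0.3  0.4 -0. ] M [-0.   -0.03 -0.  ] w 0.602 q6 -2.114
 t 10.78 p [ 0.5297 -0.3     0.359 ] F [0.2 0.4 0.2] M [-0.01 -0.04  0.04] w 0.602 q6 -0.573Traceback (most recent call last):
  File "<stdin>", line 8, in <module>
cv2.error: OpenCV(4.12.0) /io/opencv/modules/imgproc/src/linefit.cpp:50: error: (-215:Assertion failed) count > 0 in function 'fitLine2D_wods'
```

The arm blocked that view, so I'll check the knob from the next pose.

```bash
cat >> h.py <<'E'
PIV=np.array([.639,.133,.2])
def pose(b,l,R=.215,dz=0):
    d=np.array([np.cos(b)*np.cos(l),np.sin(b)*np.cos(l),np.sin(l)])
    u=np.array([-np.cos(b)*np.sin(l),-np.sin(b)*np.sin(l),np.cos(l)])
    M=np.stack([-d,np.cross(-u,-d),-u],1)
    return PIV+R*d+(dz-r.grasp_offset)*u, Ro.from_matrix(M).as_quat()
def mv(b,l,v=.12,**k):
    p,o=pose(b,l,**k); r.move_straight(p,v,o)
E
python3 - <<'E'
from h import *
b0=-1.604
p,o=pose(b0,0,dz=.11); r.reach(p,o); st("above")
f=r.grab_frame("top"); W=cloud(f); p=f["pixels"]
X,Y,Z=[W[...,i] for i in range(3)]
m=(abs(X-.4627)<.04)&(abs(Y+.3538)<.04)&(Z>.083)&(Z<.105)
print(m.sum())
if m.sum()>5:
    v=cv2.fitLine(W[m][:,:2].astype(np.float32),cv2.DIST_HUBER,0,.001,.001).ravel();print(v,np.degrees(np.arctan2(v[1],v[0])))
cv2.imwrite("pics/c3.png",cv2.resize(p[100:310,180:460],(800,600),interpolation=2)[:,:,::-1])
mv(b0,0); st("at bar")
r.command_gripper(0,40); st("grip")
mv(b0,.14,.06); st("l.14")
mv(b0,.27,.06); st("l.27")
E
```

```text
above t 11.81 p [ 0.6318 -0.0831  0.2918] F [-0.3  0.   0.2] M [-0.05 -0.03  0.07] w 0.603 q6 -0.19
141
[ 0.9667614  -0.25568014  0.46360147 -0.35468337] -14.81389
at bar t 12.93 p [ 0.6323 -0.0821  0.1821] F [0.1 0.6 0.1] M [-0.03 -0.    0.04] w 0.597 q6 -0.189
grip t 13.34 p [ 0.6321 -0.0819  0.1816] F [ 1.2 -0.2  1. ] M [ 0.   -0.08 -0.08] w 0.17 q6 -0.189
l.14 t 13.99 p [ 0.6316 -0.0824  0.2112] F [ 0.2 -2.2 -5.5] M [-0.18 -0.13 -0.1 ] w 0.168 q6 -0.072
l.27 t 14.61 p [ 0.6318 -0.0791  0.2392] F [-0.1 -2.7 -4.9] M [-0.06 -0.13 -0.1 ] w 0.168 q6 0.029
```

View pics/c3.png

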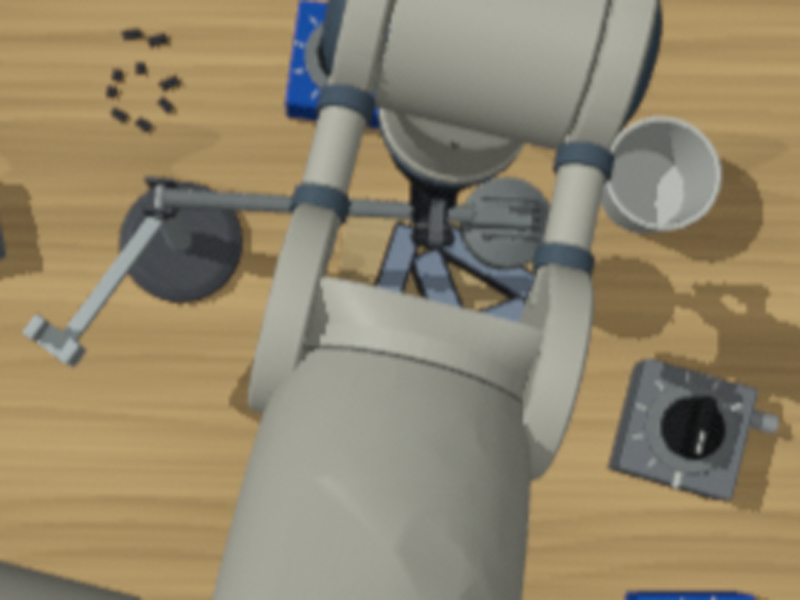

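The knob's mark (692,440) now lines up with the large tick (678,480), so the knob is at its stop. The bar is gripped and lifted, and I'll swing it now.

```bash
python3 - <<'E'
from h import *
b0=4.679; b1=2.545
for b in np.linspace(b0,b1,9)[1:]:
    mv(b,.27,.12); st(round(b,2))
    if np.linalg.norm(r.current_force())>25: print("STOP");break
f=r.grab_frame("top");save(f,"t4.png");np.savez("/tmp/top4",**f)
f=r.grab_frame("side");np.savez("/tmp/side4",**f);g=f["pixels"]
t=cv2.imread("pics/t4.png")
cv2.imwrite("pics/c4.png",np.hstack([cv2.resize(t[140:260,150:270],(400,400),interpolation=2),cv2.resize(g[160:300,170:310,::-1],(400,400),interpolation=2)]))
E
```

```text
4.41 t 15.22 p [ 0.5767 -0.0697  0.2393] F [ 0.2  1.2 -6.7] M [ 0.62 -0.07  0.03] w 0.17 q6 0.297
4.15 t 15.84 p [ 0.5257 -0.046   0.2394] F [ 2.   3.1 -6. ] M [ 0.89 -0.42 -0.03] w 0.169 q6 0.576
3.88 t 16.46 p [ 0.4827 -0.0095  0.2394] F [ 3.3  4.8 -8.1] M [ 0.96 -0.93 -0.03] w 0.165 q6 0.864
3.61 t 17.07 p [0.4508 0.0369 0.2394] F [ 5.3  3.7 -7.3] M [ 0.73 -1.11 -0.02] w 0.166 q6 1.162
3.35 t 17.69 p [0.4323 0.09   0.2394] F [ 5.6  1.7 -7.5] M [ 0.43 -1.3   0.03] w 0.165 q6 1.467
3.08 t 18.31 p [0.4285 0.1462 0.2394] F [ 5.4 -0.2 -7.7] M [ 0.02 -1.41 -0.02] w 0.168 q6 1.774
2.81 t 18.93 p [0.4395 0.2013 0.2393] F [ 6.2 -1.  -7.7] M [-0.35 -1.47 -0.05] w 0.17 q6 2.078
2.54 t 19.54 p [0.4647 0.2516 0.2391] F [ 5.7 -3.3 -7.2] M [-0.75 -1.31  0.  ] w 0.167 q6 2.373
```

View pics/c4.png

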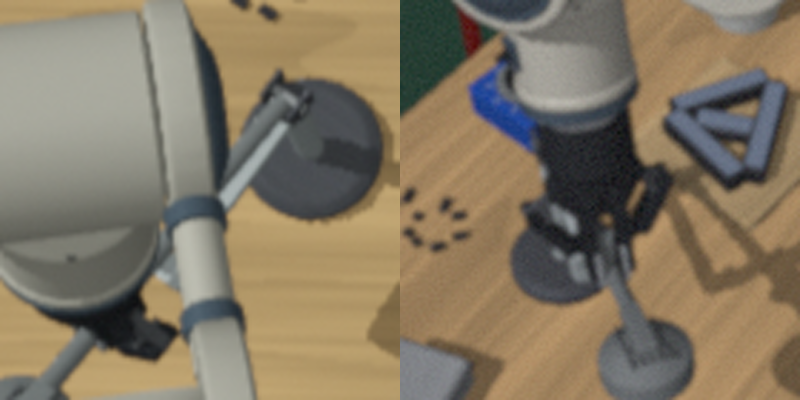

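The arm hides most of the fork here. I'll refine the fork direction from the clear first images.

```bash
python3 - <<'E'
from h import *
for n in("top","side"):
    f=dict(np.load(f"/tmp/{n}.npz")); W=cloud(f);X,Y,Z=[W[...,i] for i in range(3)]
    m=(Z>.209)&(Z<.222)&(X>.48)&(X<.56)&(Y>.17)&(Y<.26)
    q=W[m][:,:2].astype(np.float32)
    _,l,c=cv2.kmeans(q,2,None,(3,50,1e-6),5,cv2.KMEANS_PP_CENTERS)
    rc=[cv2.minAreaRect(q[l.ravel()==i]) for i in(0,1)]
    mid=c.mean(0); v=mid-PIV[:2]; e=c[1]-c[0]
    print(n,c.round(4).tolist(),np.bincount(l.ravel()),"sep",np.hypot(*e).round(4),"mid",mid.round(4),"len",np.hypot(*v).round(4),"ang",np.arctan2(v[1],v[0]).round(4),"perp",np.mod(np.arctan2(e[1],e[0])+np.pi/2,np.pi).round(4),[np.round(x[0],4).tolist() for x in rc])
# bar now, from both views
for n in("top4","side4"):
    f=dict(np.load(f"/tmp/{n}.npz")); W=cloud(f)
    rel=W-PIV; a=2.545; s=rel[...,0]*np.cos(a)+rel[...,1]*np.sin(a); t=-rel[...,0]*np.sin(a)+rel[...,1]*np.cos(a)
    for lo,hi in((.03,.08),(.08,.13),(.13,.18)):
        m=(s>lo)&(s<hi)&(abs(t)<.03)&(abs(rel[...,2]-s*.277)<.014)
        if m.sum()>3: print(n,lo,m.sum(),"t mid",((t[m].min()+t[m].max())/2).round(4),t[m].mean().round(4),"dz",(rel[...,2]-s*.277)[m].max().round(4))
E
```

```text
top [[0.5063999891281128, 0.2012999951839447], [0.5267999768257141, 0.23160000145435333]] [35 37] sep 0.0365 mid [0.5166 0.2165] len 0.1481 ang 2.5432 perp 2.5502 [[0.5068, 0.2016], [0.5271, 0.232]]
side [[0.5062000155448914, 0.2037000060081482], [0.5267999768257141, 0.23250000178813934]] [29 30] sep 0.0354 mid [0.5165 0.2181] len 0.1492 ang 2.5345 perp 2.523 [[0.5066, 0.2028], [0.5275, 0.2319]]
top4 0.03 104 t mid -0.0011 0.001 dz 0.0102
top4 0.08 5 t mid -0.0016 -0.0017 dz 0.0029
top4 0.13 43 t mid 0.0001 0.0029 dz 0.0045
side4 0.13 16 t mid 0.001 0.0019 dz 0.0024
```

Both views put the fork's middle at about 2.541 rad, and the bar is aligned within 1–2 mm. I'll lower it slowly while watching the force.

```bash
python3 - <<'E'
from h import *
b=2.541
for l in (.2,.16,.13,.10,.07,.04,.02,.005,-.005):
    mv(b,l,.04); st(l)
    F=r.current_force()
    if F[2]>12 or np.hypot(F[0],F[1])>20: print("STOP");break
E
```

```text
0.2 t 20.17 p [0.4632 0.2533 0.2242] F [ 6.3 -5.9 -7.4] M [-1.03 -1.37 -0.04] w 0.168 q6 2.413
0.16 t 20.53 p [0.4626 0.2539 0.2156] F [ 7.2 -6.1 -6.9] M [-1.1  -1.43  0.  ] w 0.167 q6 2.437
0.13 t 20.84 p [0.4622 0.2541 0.2092] F [ 7.5 -5.9 -6.5] M [-1.06 -1.45  0.  ] w 0.165 q6 2.457
0.1 t 21.15 p [0.4621 0.2543 0.2028] F [ 8.7 -6.8 -6.7] M [-1.1  -1.51  0.04] w 0.163 q6 2.478
0.07 t 21.46 p [0.4622 0.2543 0.1963] F [ 9.1 -6.4 -5.5] M [-1.11 -1.51 -0.04] w 0.164 q6 2.501
0.04 t 21.77 p [0.4624 0.2542 0.1899] F [ 8.8 -6.7 -5. ] M [-1.06 -1.44 -0.01] w 0.167 q6 2.526
0.02 t 22.02 p [0.4629 0.2544 0.1868] F [ 4.2 -6.9 11.6] M [-0.93 -0.78 -0.09] w 0.167 q6 2.544
0.005 t 22.27 p [0.4632 0.2543 0.1846] F [-0.4 -9.3 30.5] M [-1.48  0.12 -0.08] w 0.171 q6 2.558
STOP
```

```bash
python3 - <<'E'
from h import *
mv(2.541,.02,.03); st()
b=2.541
for n in("top","side"):
    f=r.grab_frame(n); W=cloud(f); g=f["pixels"]
    if n=="side": cv2.imwrite("pics/c5.png",cv2.resize(g[170:300,150:310,::-1],(800,600),interpolation=2))
    rel=W-PIV; s=rel[...,0]*np.cos(b)+rel[...,1]*np.sin(b); t=-rel[...,0]*np.sin(b)+rel[...,1]*np.cos(b);z=rel[...,2]
    for lo in np.arange(.02,.35,.03):
        m=(s>lo)&(s<lo+.03)&(abs(t)<.012)&(abs(z)<.03)
        if m.sum()>3: print(n,round(lo,2),m.sum(),"t",np.percentile(t[m],[5,50,95]).round(4),"ztop",np.percentile(z[m],[50,90]).round(4))
E
```

```text
t 22.53 p [0.4627 0.2542 0.1861] F [ 9.2 -6.2 -4.6] M [-0.86 -1.45  0.04] w 0.168 q6 2.543
top 0.02 83 t [-0.0074  0.0003  0.0064] ztop [0.0065 0.0095]
top 0.05 81 t [-0.0079 -0.0001  0.006 ] ztop [0.006 0.009]
top 0.08 82 t [-0.0069  0.0001  0.0056] ztop [0.0063 0.0094]
top 0.11 86 t [-0.0076  0.0004  0.0064] ztop [0.0063 0.0087]
top 0.14 91 t [-0.0074  0.0006  0.0063] ztop [0.0055 0.0078]
top 0.17 13 t [0.0007 0.0046 0.0062] ztop [0.0051 0.0082]
top 0.23 21 t [0.0001 0.0044 0.0064] ztop [0.0036 0.0069]
top 0.26 134 t [-0.0081  0.0039  0.0108] ztop [0.0015 0.0052]
top 0.29 128 t [-0.0088  0.0021  0.0104] ztop [0.0012 0.0046]
top 0.32 61 t [-0.0108 -0.0003  0.0095] ztop [-0.0165 -0.0118]
side 0.17 15 t [-0.0042  0.002   0.0058] ztop [0.0068 0.0089]
side 0.2 97 t [-0.0099  0.0017  0.0095] ztop [0.0078 0.0232]
side 0.23 65 t [-0.0092 -0.003   0.0048] ztop [0.0065 0.0094]
side 0.26 100 t [-0.0109 -0.0024  0.0098] ztop [0.0033 0.0063]
side 0.29 127 t [-0.0109 -0.0013  0.0107] ztop [0.0018 0.005 ]
side 0.32 97 t [-0.0111 -0.0009  0.0098] ztop [-0.0169 -0.0113]
```

View pics/c5.png

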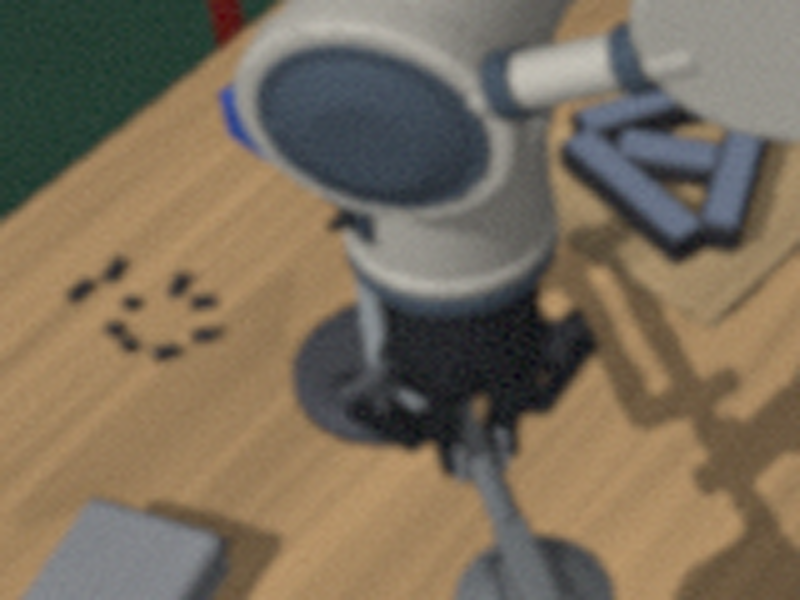

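The bar lies level and centred in the fork: it slipped a few mm in the pads and is now at its stop. I'll release it and back off.

```bash
python3 - <<'E'
from h import *
mv(2.541,.015,.03); st()
r.command_gripper(.3); r.command_gripper(.6); st("open")
p=np.array(r.current_eef_pos()); r.move_straight([*p[:2],p[2]+.13],.1); st()
q=np.array(r.current_joint_pos()); q[0]-=1.6; r.move_joints(q); r.hold(.3); st()
b=2.541
for n in("top","side"):
    f=r.grab_frame(n); W=cloud(f); g=f["pixels"]; save(f,n+"6.png")
    rel=W-PIV; s=rel[...,0]*np.cos(b)+rel[...,1]*np.sin(b); t=-rel[...,0]*np.sin(b)+rel[...,1]*np.cos(b);z=rel[...,2]
    for lo in np.arange(.02,.26,.03):
        m=(s>lo)&(s<lo+.03)&(abs(t)<.012)&(abs(z)<.03)
        if m.sum()>3: print(n,round(lo,2),m.sum(),"t",np.percentile(t[m],[5,50,95]).round(4),"ztop",np.percentile(z[m],[50,90]).round(4))
    if n=="top":
        X,Y,Z=[W[...,i] for i in range(3)]
        m=(abs(X-.4627)<.04)&(abs(Y+.3538)<.04)&(Z>.083)&(Z<.105)
        if m.sum()>5:
            v=cv2.fitLine(W[m][:,:2].astype(np.float32),cv2.DIST_HUBER,0,.001,.001).ravel();print(np.degrees(np.arctan2(v[1],v[0])))
a=cv2.imread("pics/top6.png");c=cv2.imread("pics/side6.png")
cv2.imwrite("pics/c6.png",np.hstack([cv2.resize(a[100:300,150:350],(400,400),interpolation=2),cv2.resize(c[150:310,180:340],(400,400),interpolation=2)]))
E
```

```text
t 22.88 p [0.4629 0.2542 0.1852] F [ 7.4 -6.5  2.9] M [-1.02 -1.13 -0.04] w 0.167 q6 2.548
open t 23.52 p [0.4614 0.2547 0.1845] F [0.8 0.1 0.1] M [ 0.    0.02 -0.04] w 0.605 q6 2.548
 t 24.98 p [0.4611 0.2546 0.3139] F [-0.   0.1 -0.3] M [-0.02 -0.01 -0.03] w 0.599 q6 2.552
 t 27.94 p [ 0.2412 -0.4682  0.3139] F [-0.9  0.1 -1. ] M [0.02 0.   0.02] w 0.597 q6 2.552
top 0.02 82 t [-0.0073  0.0001  0.0063] ztop [0.0063 0.0091]
top 0.05 80 t [-0.0075 -0.      0.0057] ztop [0.0063 0.0097]
top 0.08 82 t [-0.0071  0.0005  0.0057] ztop [0.0064 0.0087]
top 0.11 85 t [-0.0075  0.0002  0.0064] ztop [0.0059 0.0089]
top 0.14 93 t [-0.0072  0.0007  0.0061] ztop [0.0051 0.0086]
top 0.17 85 t [-0.0077 -0.0001  0.0059] ztop [0.0059 0.0089]
top 0.2 84 t [-0.0078 -0.0004  0.0059] ztop [0.005 0.008]
top 0.23 91 t [-0.0077  0.0003  0.0063] ztop [0.0043 0.0075]
top 0.26 139 t [-0.0084  0.0031  0.011 ] ztop [0.0009 0.0043]
-15.240653
side 0.02 48 t [-0.0087 -0.0029  0.0045] ztop [0.0086 0.0104]
side 0.05 47 t [-0.0084 -0.0018  0.0054] ztop [0.0074 0.01  ]
side 0.08 51 t [-0.0088 -0.0028  0.005 ] ztop [0.0074 0.0103]
side 0.11 53 t [-0.0087 -0.0031  0.005 ] ztop [0.0072 0.0101]
side 0.14 83 t [-0.0101 -0.0026  0.011 ] ztop [0.0054 0.0094]
side 0.17 59 t [-0.009  -0.0028  0.0054] ztop [0.0067 0.0095]
side 0.2 61 t [-0.009  -0.0028  0.0044] ztop [0.0064 0.0092]
side 0.23 66 t [-0.0091 -0.003   0.0045] ztop [0.0063 0.0091]
side 0.26 105 t [-0.011  -0.0028  0.0101] ztop [0.0029 0.0056]
```

View pics/c6.png

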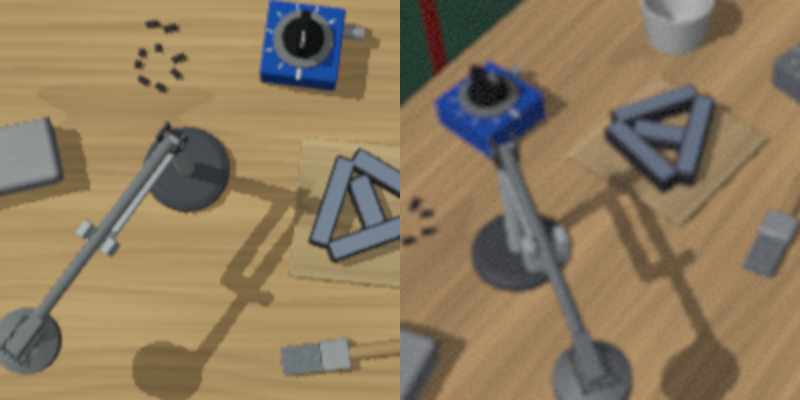

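View pics/top6.png

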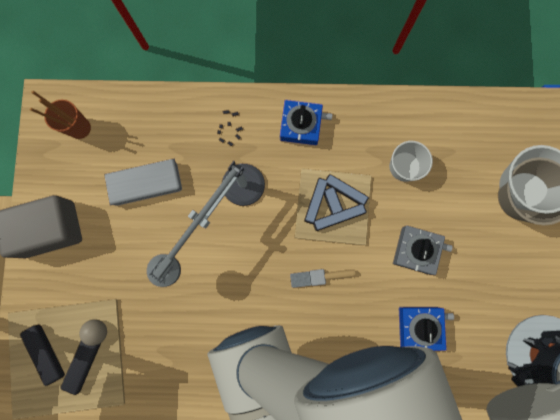

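The bar lies between the prongs (crop 98,238), centred and level. The knob mark is at the tick, and the relief, tub, tin and brush are where they started.

```bash
python3 -c "
from plant import r
print(r.close_job())"
```

```text
the job is handed in; nothing more can be done
None
```

The lamp arm is lowered and lies level and centred in the fork, the dimmer knob is turned fully anticlockwise to its stop, the other objects are where they were, and the job is handed in at about 28 s.

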